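# Feed one cap and park it in the nest

### The arm

A 6-joint arm with a two-finger parallel gripper is mounted at the origin on a cart in front of the work surface, level with it; the furniture and walls round the work are solid. World frame = base frame: x ahead of the robot, y to its left, z up, the work surface at z = 0. Lengths are in mm, angles in rad, forces in N, time in s.
With the tool pointing down it reaches from about 300 to 775 mm from the base axis. Payload 14.6 kg.
Tool frame: the origin (TCP) lies between the finger pads; the fingertips stand 19 mm ahead of it and the grasp point (between the pads) is the TCP; z points along the fingers, y is the line along which they close (so a half turn about z gives the same grasp; the last joint's range is limited). The gripper opens to 94 mm and grips with 3 to 60 N. Pads are 16 mm wide; open, the fingers measure 119 mm over their backs; the gripper's body (75 mm by 177 mm) begins 78 mm behind the grasp point.
Start: joints at [-1.338, 0.3, 1.521, -0, 1.321, -0.067], TCP at [162.424, -525.46, 224.446] pointing down, gripper open.
Joint ranges: [-3.03, 3.03], [-0.79, 2.21], [0.23, 2.52], [-1.04, 4.18], [0, 3.07], [-2.55, 2.55]. Speed limits (rad/s): [2.22, 2.22, 2.57, 3.14, 3.14, 3.14].

### API

Orientations are given as [roll, pitch, yaw] about the fixed x, y, z axes, in that order (R = Rz(yaw) Ry(pitch) Rx(roll)).
In Python, from cell import monitor, imaging, job, find_in, trace gives the robot as it stands. The module is installed in compiled form; this text tells all that it offers.
- The arm moves only by the tool arm_command, never from a script. Its argument "steps" is a list of rows, each a list of 5 numbers: the opening, from 0 (shut) to 1 (fully open), then the shift along the tool's x, y, z in mm, then the turn about the tool's z in degrees. In form: [[gripper, dx, dy, dz, turn], ...]. A call has 1 to 20 rows; each row is the pose to reach, as a shift and turn from the pose commanded when the call began, along the tool's axes at that moment; what a row does not reach only later rows make up. A row lasts 1/8 s, in which the tool goes at most 62.5 mm and 10.7 degrees, less where a joint would pass 70% of its speed; a pose out of reach is approached as far as the arm can. A call with a gripper value outside its range is refused whole. The fingers move at their own pace and stop on an object; "force" is the grip in N (left out, the last holds). Time passes only in rows, so rows that repeat a pose let the fingers close. It gives the time, the measured TCP pose, the force, the opening and the grip force at its end, in the units of the state.
- monitor.read_state(): the state, without advancing time (a new reading comes with each control period).
- imaging.camera(name): name is "scene" or "side" or "wrist"; returns a dict with "img" (420x560x3 uint8, red, green, blue), "mtx" (3x3 intrinsics, pixels), "view" (4x4, takes a point from world to camera coordinates). Camera axes: x right, y down, z forward; pixel columns grow to the right and rows downward; lengths in mm; the calibration is good to about 2 mm. The wrist camera is an equidistant fisheye: a pixel r from the principal point sees the ray r / f radians off the axis. A picture is of the moment at which its call begins. There is no depth.
- job.sign_off(): hands the job in; it is judged then, once.
Trained networks look in a picture, given as the dict that the camera call returned (one of the last four; its "shot" number tells which), for a name from the list of things; names that differ only in an ending like _2 or _b are one class to them, and where a whole thing is asked for, a point or a joint stands for the part that bears it (a point fixed in the world has none). Each returns a list of dicts, best first, with "p" (0 to 1); they miss things now and then, are a little off and sometimes report something else, mostly with a low value. They report only what shows in the picture. A call takes as long as a camera call. They do not tell look-alikes from the thing itself.
- find_in(picture, target): "rect" ([centre column, centre row, width, height] in pixels, round what is visible of it).
- trace(picture, target): "region" (420x560 bool, what is visible of it) and "rect" ([centre column, centre row, width, height] in pixels, round what is visible of it).
The state is a dict: "clock": time; "joints": joint angles; "qd": joint speeds; "effort": joint torques, N m; "eef_pos": TCP position; "eef_rot": TCP orientation; "wrist_force": force on the tool from outside, world axes, zero at the start; "moment": the same for the moment, N m; "finger_gap": finger opening in mm; "finger_force": force on a finger pad.
Only numpy, scipy, OpenCV 4.12 (cv2) and the standard library are available. Lean on these libraries where they do the work, as an engineer would, in place of code of your own. Each camera call takes 0.05 s, during which the arm holds its last target. There are 200 camera calls.

### The job

Press the plunger of the cap feeder all the way down once and let it spring back fully, so that a single white cap comes out in front of the feeder. Then push that cap sideways over the worktop with the fingertips until it sits fully home, against the back, in the bay of the low aluminium nest that faces the feeder's outlet. Only press and push: do not lift or tip the cap, bring out no second cap, and leave the tins and other things around where they stand.

Things in the scene. Friction and masses are not known exactly. Their poses are not given: they have to be found in the camera images.
- feeder: Cap feeder, fixed (place and yaw vary). Origin on the worktop under the centre of its cap magazine; its -x points out of the outlet, roughly to the robot. Magazine: square aluminium tube, 61 x 61 mm outside, 42 mm high, open at top and bottom; the bottom cap leaves by a 20 mm high slot in front. Behind (x = +31 to +135 mm) a grey housing 61 mm wide, 52 mm high. Foot flanges reach 52 mm out.
- magazine (a point): Point on the worktop under the centre of the magazine (same as the feeder's origin and axes).
- plunger (a joint): Travel in m: 0 up, 0.028 fully down. Takes 3 N to start, 9 N to hold down, springs back by itself. It drives a flat tongue forward by 3 times its travel, which pushes the bottom cap out: a full press at moderate speed leaves the cap's centre 84 mm (or a little more) in front of the magazine's centre. As it rises the tongue draws back and the next cap drops; a second press would eject that too.
- plunger_top (a point): Centre of the top of the plunger's black mushroom knob (38 mm across, flat top 28 mm across), 85 mm behind the magazine's centre and 100 mm above the worktop when up; it moves with the plunger.
- cap_1: The bottom cap of the stack, the one that comes out. White plastic disc 50 mm across and 16 mm high, 30 g; origin at the centre of its underside. It slides on the worktop.
- cap_2: Second cap from the bottom, same size, underside 16 mm above the worktop; it drops to the worktop after the press. Must stay in the magazine.
- cap_3: Third and top cap, must stay in the magazine; the full stack is 48 mm high.
- nest: Low aluminium nest, fixed left or right of the space before the outlet, 13 to 17 cm from the outlet's centre line. Origin on the worktop at its centre. Walls 6 mm high. Two like bays, one open to its +y, one to its -y, back to back on an 8 mm divider; each 56 mm wide (x), 36 mm deep, with flared wings 20 mm long that widen the mouth to about 80 mm. Only the bay open towards the outlet counts.
- bay_plus (a point): Centre of a cap that sits home in the bay open to the nest's +y (29 mm from the nest's centre), on the worktop. It is the right one when the nest lies on the feeder's -y side.
- bay_minus (a point): The same for the bay open to the nest's -y. It is the right one when the nest lies on the feeder's +y side.
- tin_near: loose bystander, origin at the centre of its underside; light metal sample tin 65 mm across, 52 mm high, on the other side of the outlet from the nest
- tin_back: loose bystander, origin at the centre of its underside; light metal sample tin 65 mm across, 52 mm high, at the left rear
- tin_left: loose bystander, origin at the centre of its underside; black sample tin 65 mm across, 68 mm high, at the far left
- tamper: loose bystander, origin at the centre of its underside; tamper with a brown knob, 58 mm across, 86 mm high, at the far right
Mind the look-alikes: they are no part of the job. There is more than one size of the nest; the job needs the larger.

How it is judged:
By the outcome, as a careful person would: the job done as asked, in the order asked, and still so for the second after the job is handed in, with the robot touching nothing.
It also fails if it takes over 45 s, if anything falls off the work surface, if the arm or the gripper's body presses on something with over 40 N, if the wrist force passes 120 N, or if a joint passes its speed limit or range.

## Working session

There is one attempt and no reset: what is moved stays moved. The work goes in short steps, Python scripts to look and compute and a tool call to move; the robot and the scene stay as the last step left them, time stands still between calls to the robot, and variables do not carry over. Pictures are saved under pics/ and viewed, at most 10 in all, crops included, and the job is handed in when it is done.

Besides the shell and the picture viewer there is one more tool, called after "Request:" as a command line: name --pt "numbers of a row" for each row, then --argument value for the rest. arm_command: Moves the arm, as the interface text tells. Its arguments: {"type":"object","properties":{"steps":{"type":"array","items":{"type":"array","items":{"type":"number"}}},"force":{"type":"number"}},"required":["steps"]}

```bash
mkdir -p pics; cat > h.py <<'E'
import numpy as np, cv2
from cell import monitor, imaging, job, find_in, trace
def ray(c,u,v):
    K,V=c["mtx"],c["view"]; R=V[:3,:3];o=-R.T@V[:3,3]
    return o,R.T@np.array([(u-K[0,2])/K[0,0],(v-K[1,2])/K[1,1],1])
def at(c,u,v,z=0):
    o,d=ray(c,u,v); return (o+d*(z-o[2])/d[2]).round(1)
def px(c,p):
    q=c["view"][:3,:3]@np.array(p,float)+c["view"][:3,3]; q=c["mtx"]@q; return (q[:2]/q[2]).round(1)
E
python3 - <<'E'
from h import *
for n in("scene","side"):
    c=imaging.camera(n); cv2.imwrite(f"pics/{n}0.png",c["img"][:,:,::-1])
    print(n,ray(c,280,210))
    for t in("feeder","plunger","nest","cap_1","tin_near","tin_back","tamper"):
        for r in find_in(c,t)[:3]: print(t,round(r["p"],2),np.round(r["rect"],1),at(c,*r["rect"][:2]))
s=monitor.read_state();print(s["eef_rot"],s["eef_pos"],s["finger_gap"])
E
```

```text
scene (array([-347.90024037,  641.17786613, 1016.90810701]), array([ 0.63113192, -0.43829865, -0.63998446]))
feeder 0.68 [284.9 203.8  38.4  47.5] [672.3 -88.3  -0. ]
nest 0.77 [307.2 273.7  36.3  27.6] [371.   48.3   0. ]
nest 0.59 [264.2 251.9  36.8  27.1] [519.3 100.1   0. ]
tin_near 0.53 [341.3 219.1  13.   19.5] [ 497.  -192.5    0. ]
tin_back 0.76 [193.3 222.   17.8  22.4] [772.9 212.6   0. ]
side (array([ 329.51615016, -995.21227927,  818.26251809]), array([ 0.17288322,  0.78552309, -0.59423386]))
plunger 0.57 [330.4 214.3  18.9  21.7] [703.6  38.4   0. ]
nest 0.72 [265.6 209.3  34.3  28.8] [527.7  97.9   0. ]
nest 0.7 [216.3 226.8  30.4  25.3] [380.6  44.9   0. ]
cap_1 0.5 [294.5 225.4  19.6  15.5] [591.9   8.9   0. ]
tin_near 0.91 [263.1 271.8  28.4  34.3] [ 474.3 -153.8    0. ]
tin_near 0.3 [266.4 205.8  38.1  26.8] [533.1 114.2   0. ]
tin_back 0.43 [324.1 179.1  11.2  10.2] [737.8 219.4   0. ]
tamper 0.95 [300.7 324.9  28.8  45.3] [ 524.4 -331.9    0. ]
tamper 0.38 [319.1 229.8  66.5  43.3] [653. -23.   0.]
[ 3.14156604e+00 -1.50222764e-05  2.99786998e-01] [ 162.43330218 -525.45347126  224.47855058] 94.12723947133969
```

View pics/scene0.png

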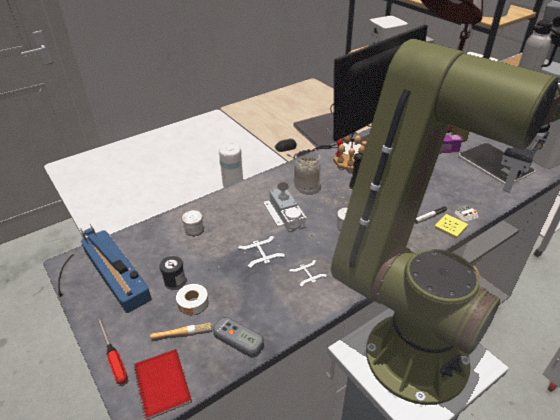

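View pics/side0.png

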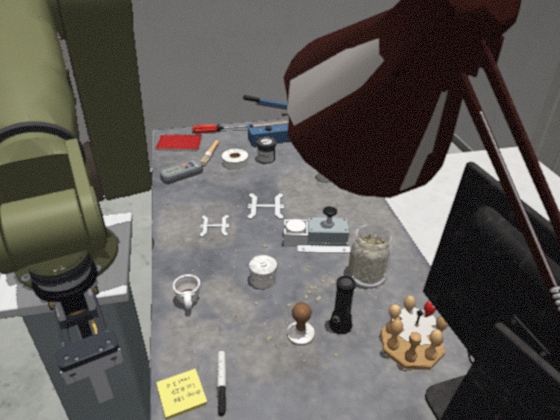

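The scene view shows the feeder at about (287,205), the large nest at (264,252) and the small one at (307,272). The side view has the feeder at (316,230), the large nest at (266,207), and tin_near at (263,271). I'll zoom in on both.

```bash
python3 - <<'E'
from h import *
a=imaging.camera("scene");b=imaging.camera("side")
A=cv2.resize(a["img"][170:275,225:325],None,fx=5.6,fy=5.6,interpolation=2)
A=cv2.resize(a["img"][175:275,230:320],(400*9//10*1,400),interpolation=2)
B=cv2.resize(b["img"][185:260,240:360],(800,500),interpolation=2)
cv2.imwrite("pics/b1.png",B[:,:,::-1])
cv2.imwrite("pics/a1.png",cv2.resize(a["img"][175:275,230:330],(600,600),interpolation=2)[:,:,::-1])
E
```

```text
(no output)
```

View pics/a1.png

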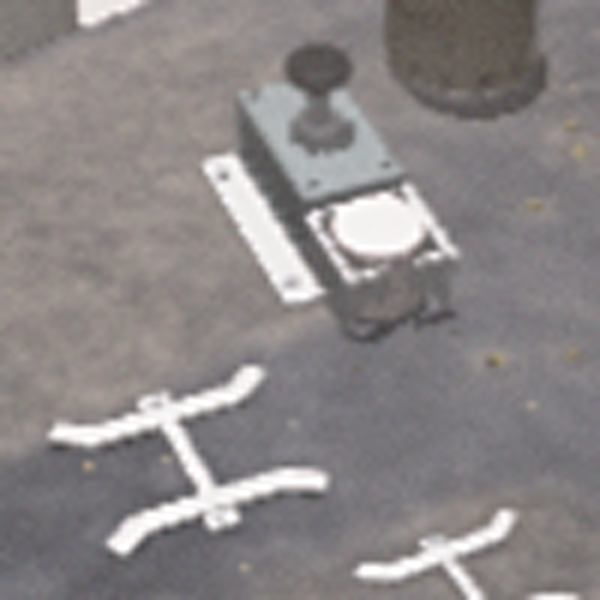

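View pics/b1.png

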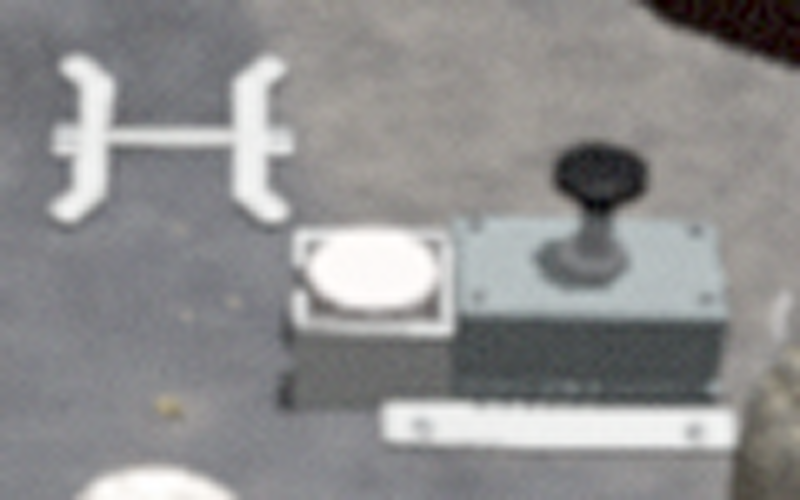

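Scene crop (6x): knob top (318,63), cap top (378,225), nest wing ends about (60,434), (255,374), (320,480) and (118,543). Side crop (6.67x): knob (600,170), cap top (372,269), wing ends (75,62), (275,62), (65,212) and (275,212).

```bash
python3 - <<'E'
from h import *
a=imaging.camera("scene");b=imaging.camera("side")
A=lambda u,v,z:at(a,230+u/6-.4,175+v/6-.4,z)
B=lambda u,v,z:at(b,240+u/6.667-.4,185+v/6.667-.4,z)
print("knob",A(318,60,100),B(600,168,100)); print("cap",A(378,225,48),B(372,269,48))
print("nest scene",[A(*p,6) for p in((60,434),(255,374),(320,480),(118,543),(155,403),(222,517))])
print("nest side",[B(*p,6) for p in((75,62),(275,62),(65,212),(275,212),(52,140),(293,140))])
print("house side edge",B(455,315,52),B(722,320,52),B(385,440,2),B(735,440,2))
print("mag corner",A(335,282,42),A(455,255,42),A(312,213,42))
for n,c,t in(("sc",a,"tin_near"),("si",b,"tin_near")):
  print(at(c,*find_in(c,t)[0]["rect"][:2],26))
E
```

```text
knob [657.5 -68.8 100. ] [661.4 -69.4 100. ]
cap [575.1 -49.1  48. ] [579.2 -48.6  48. ]
nest scene [array([576.8, 152.9,   6. ]), array([555.1,  45.9,   6. ]), array([471.3,  63.7,   6. ]), array([494.2, 169.9,   6. ]), array([567.5, 100.7,   6. ]), array([478.9, 118.3,   6. ])]
nest side [array([497.4, 174.6,   6. ]), array([585.1, 157.1,   6. ]), array([475.5,  65.8,   6. ]), array([561.9,  48.6,   6. ]), array([478.1, 117.8,   6. ]), array([580.3,  97.4,   6. ])]
house side edge [602.2 -87.1  52. ] [ 700.9 -109.9   52. ] [574.2 -96.5   2. ] [ 706.6 -123.1    2. ]
mag corner [556.6  -7.3  42. ] [536.8 -71.8  42. ] [610.  -30.4  42. ]Traceback (most recent call last):
  File "<stdin>", line 11, in <module>
IndexError: list index out of range
```

```bash
python3 - <<'E'
from h import *
a=imaging.camera("scene");b=imaging.camera("side")
o1,d1=ray(a,455,5);o2,d2=ray(b,370,120)
t=np.linalg.lstsq(np.c_[d1,-d2],o2-o1,rcond=None)[0]; print("lamp",o1+d1*t[0],o2+d2*t[1])
print("jar base",at(b,368,280,0), "jar top", at(a,308,155,90),at(b,372,240,90), px(a,[740,-130,0]))
s=monitor.read_state();R=cv2.Rodrigues(np.zeros(3))[0]
c,sn=np.cos(.3),np.sin(.3); d=np.array([659.5,-69])-s["eef_pos"][:2]
print(s["clock"],d@[c,sn],d@[sn,-c])
E
```

```text
lamp [ 514.26362549 -578.22348599  603.9209784 ] [ 513.71267683 -578.36218572  603.1803321 ]
jar base [ 715.8 -231.2    0. ] jar top [ 759.6 -254.    90. ] [ 729.5 -191.4   90. ] [283.3 189.9]
1.15 609.7876586920876 -289.1860385275783
```

Request:
arm_command --pt "0 100 -50 0 0" --pt "0 200 -95 0 0" --pt "0 610 -289 0 0" --pt "0 610 -289 0 0" --pt "0 610 -289 0 0" --pt "0 610 -289 0 0" --pt "0 610 -289 0 0" --pt "0 610 -289 0 0" --pt "0 610 -289 0 0" --pt "0 610 -289 0 0" --pt "0 610 -289 0 0" --pt "0 610 -289 0 0" --pt "0 610 -289 0 0" --pt "0 610 -289 0 0" --pt "0 610 -289 60 0" --pt "0 610 -289 60 0" --pt "0 610 -289 60 0"

```text
clock: 3.28
eef_pos: [660.3, -69.8, 166.8]
eef_rot: [3.141, -0.002, 0.299]
wrist_force: [1.2, 0.1, 0.2]
finger_gap: 0.7
finger_force: 0.0
```

```bash
python3 - <<'E'
from h import *
s=monitor.read_state();print(s["eef_pos"],s["eef_rot"],s["finger_gap"],s["clock"],s["wrist_force"])
c=imaging.camera("side");w=imaging.camera("wrist")
A=cv2.resize(c["img"][130:260,240:370],(420,420),interpolation=2)
W=cv2.resize(w["img"],(380,285));W=np.vstack([W,np.zeros((135,380,3),np.uint8)])
cv2.imwrite("pics/c2.png",np.hstack([A,W])[:,:,::-1])
print(px(c,s["eef_pos"]+[0,0,-19]),px(c,[659.5,-69,100]))
E
```

```text
[660.31909696 -69.79822606 166.84342862] [ 3.14065071e+00 -1.96286820e-03  2.99100448e-01] 0.6880301444415399 3.275 [1.15724778 0.08624496 0.24401559]
[330.6 194.3] [328.8 209.8]
```

View pics/c2.png

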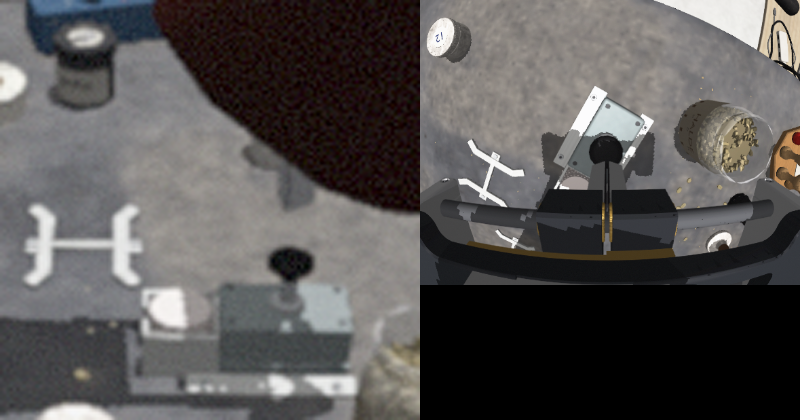

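The wrist view shows the closed fingertips centred over the black knob. Pressing now.

Request:
arm_command --pt "0 0 0 40 0" --pt "0 0 0 42 0" --pt "0 0 0 45 0" --pt "0 0 0 49 0" --pt "0 0 0 53 0" --pt "0 0 0 57 0" --pt "0 0 0 61 0" --pt "0 0 0 65 0" --pt "0 0 0 69 0" --pt "0 0 0 73 0" --pt "0 0 0 76 0" --pt "0 0 0 77 0" --pt "0 0 0 77 0" --pt "0 0 0 77 0"

```text
clock: 5.12
eef_pos: [660.9, -69.4, 91.1]
eef_rot: [3.14, -0.004, 0.3]
wrist_force: [-8.4, 1.3, 22.6]
finger_gap: 0.3
finger_force: 11.1
```

Request:
arm_command --pt "0 0 0 -5 0" --pt "0 0 0 -12 0" --pt "0 0 0 -20 0" --pt "0 0 0 -30 0" --pt "0 0 0 -60 0" --pt "0 0 0 -80 0" --pt "0.25 -50 -14 -80 -10" --pt "0.25 -100 -28 -80 -20" --pt "0.25 -169 -46 -80 -30" --pt "0.25 -169 -46 -80 -40" --pt "0.25 -169 -46 -80 -50" --pt "0.25 -169 -46 -80 -61" --pt "0.25 -169 -46 -80 -61" --pt "0.25 -169 -46 -80 -61"

```text
clock: 6.88
eef_pos: [484.7, -75.1, 167.4]
eef_rot: [-3.141, -0.0, 1.36]
wrist_force: [-0.1, -0.1, -0.7]
finger_gap: 23.6
finger_force: 0.0
```

```bash
python3 - <<'E'
from h import *
s=monitor.read_state();print(s["eef_pos"],s["eef_rot"],s["finger_gap"],s["clock"],s["wrist_force"])
c=imaging.camera("side");w=imaging.camera("wrist")
for t in("cap_1","tin_near","plunger","nest"):
  for r in find_in(c,t)[:3]: print(t,round(r["p"],2),np.round(r["rect"],1),at(c,*r["rect"][:2],8))
A=cv2.resize(c["img"][170:290,230:350],(400,400),interpolation=2)
W=cv2.resize(w["img"],(400,300));W=np.vstack([W,np.zeros((100,400,3),np.uint8)])
cv2.imwrite("pics/c3.png",np.hstack([A,W])[:,:,::-1])
E
```

```text
[484.68712775 -75.09334341 167.41714214] [-3.14111043e+00 -3.80208859e-05  1.36033996e+00] 23.63834275088991 6.875 [-0.11305515 -0.10622967 -0.71465375]
cap_1 0.76 [264.6 238.6  16.9  14.5] [499.2 -39.9   8. ]
cap_1 0.51 [296.4 228.4  17.1   9.6] [591.3 -14.6   8. ]
plunger 0.72 [330.5 214.8  16.   15.3] [699.6  26.    8. ]
nest 0.62 [265.2 207.9  31.8  23.9] [525.9  94.    8. ]
nest 0.57 [215.5 226.7  30.2  21.3] [378.   35.6   8. ]
```

View pics/c3.png

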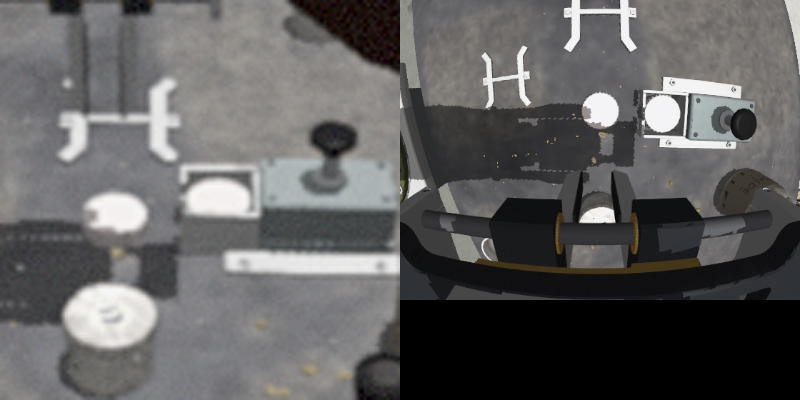

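```bash
python3 - <<'E'
from h import *
b=imaging.camera("side");w=imaging.camera("wrist")
def watt(u,v,z):
    K,V=w["mtx"],w["view"];R=V[:3,:3];o=-R.T@V[:3,3]
    x=(u-K[0,2])/K[0,0];y=(v-K[1,2])/K[1,1];r=np.hypot(x,y)
    d=R.T@np.array([x/r*np.sin(r),y/r*np.sin(r),np.cos(r)]);return (o+d*(z-o[2])/d[2]).round(1)
print("side cap",at(b,264.4,233.5,16))
for t in("cap_1","nest","tin_near"):
    for r in trace(w,t)[:3]:
        v,u=np.nonzero(r["region"]); print(t,round(r["p"],2),np.round(r["rect"],1),u.mean(),v.mean(),watt(u.mean(),v.mean(),8 if t=="cap_1" else 6))
m=(w["img"].min(2)>225).astype(np.uint8); m[260:]=0
n,l,st,ce=cv2.connectedComponentsWithStats(m)
for i in range(1,n):
    if st[i,4]>200: print(st[i],ce[i].round(1),watt(*ce[i],16),watt(*ce[i],6))
E
```

```text
side cap [500.9 -28.6  16. ]
cap_1 0.97 [364.6 159.7  51.   55.2] 365.2429149797571 158.8101664417454 [583.5 -51.3   8. ]
cap_1 0.65 [279.9 154.6  51.4  50.4] 279.93555973659454 154.9360301034807 [499.8 -31.1   8. ]
nest 0.73 [149.2 110.6  68.3  88.5] 149.0864682762493 109.19090398652442 [379.1  45.8   6. ]
nest 0.69 [282.4  37.5 101.5  71.9] 280.1113229126954 30.445672893633244 [525.9  92.2   6. ]
tin_near 0.61 [273.  291.4  51.3  43.2] 276.2114285714286 291.8457142857143 [ 465.3 -177.6    6. ]
tin_near 0.38 [415.2 159.4 169.6 100.9] 425.297651508488 161.38578590905092 [651.  -65.9   6. ]
[ 230    0  101   72 2105] [279.9  30.6] [524.9  89.1  16. ] [525.7  92.1   6. ]
[ 115   64   68   86 1261] [149.1 108.1] [383.1  45.3  16. ] [379.3  46.9   6. ]
[ 341  108  137   30 2023] [416.3 123.1] [642.1 -23.6  16. ] [646.6 -24.2   6. ]
[ 256  130   49   48 1620] [282.5 152.5] [502.7 -28.7  16. ] [502.8 -29.5   6. ]
[ 343  134   49   51 1956] [367. 159.] [583.2 -50.6  16. ] [585.9 -52.1   6. ]
[ 342  190  128   19 1172] [406.9 200.2] [ 620.1 -100.6   16. ] [ 623.9 -103.6    6. ]
```

The cap is out at about (500,-30), in line with the large nest along tool x, and the plunger is back up. I'll go down behind the cap.

Request:
arm_command --pt "0.25 -6 5.5 50 0" --pt "0.25 -6 5.5 100 0" --pt "0.25 -6 5.5 130 0" --pt "0.25 -6 5.5 140 0" --pt "0.25 -6 5.5 140 0" --pt "0.25 0 5.5 140 0" --pt "0.25 6 5.5 140 0" --pt "0.25 12 5.5 140 0" --pt "0.25 18 5.5 140 0" --pt "0.25 24 5.5 140 0" --pt "0.25 31 5.5 140 0" --pt "0.25 38 5.5 140 0" --pt "0.25 45 5.5 140 0" --pt "0.25 52 5.5 140 0" --pt "0.25 59 5.5 140 0" --pt "0.25 66 5.5 140 0" --pt "0.25 73 5.5 140 0" --pt "0.25 78 5.5 140 0" --pt "0.25 80 5.5 140 0" --pt "0.25 80 5.5 140 0"

```text
clock: 9.93
eef_pos: [506.6, 2.1, 27.4]
eef_rot: [-3.142, -0.0, 1.365]
wrist_force: [-1.2, 1.1, -0.5]
finger_gap: 23.4
finger_force: 0.0
```

```bash
python3 - <<'E'
from h import *
s=monitor.read_state();print(s["eef_pos"],s["eef_rot"],s["finger_gap"],s["clock"],s["wrist_force"])
c=imaging.camera("side");w=imaging.camera("wrist")
A=cv2.resize(c["img"][170:290,230:350],(400,400),interpolation=2)
W=cv2.resize(w["img"][0:300,130:430],(400,400),interpolation=2)
cv2.imwrite("pics/c4.png",np.hstack([A,W])[:,:,::-1])
E
```

```text
[506.58841702   2.09240346  27.4211234 ] [-3.14154284e+00 -3.24914727e-05  1.36458570e+00] 23.423675570561592 9.925 [-1.17188792  1.08651499 -0.45889562]
```

View pics/c4.png

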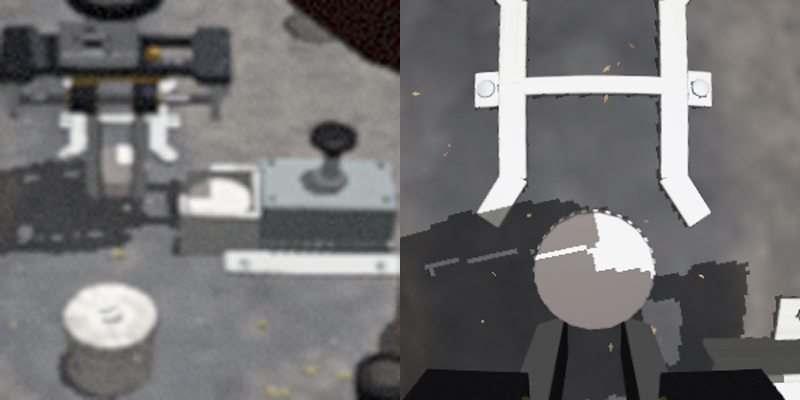

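The cap sits between the fingertips at col 595, centred on the bay at col 593, with about 50 mm to go.

Request:
arm_command --pt "0.25 5 0 0 0" --pt "0.25 12 0 0 0" --pt "0.25 19 0 0 0" --pt "0.25 26 0 0 0" --pt "0.25 32 0 0 0" --pt "0.25 38 0 0 0" --pt "0.25 42 0 0 0" --pt "0.25 44 0 0 0" --pt "0.25 46 0 0 0" --pt "0.25 46 0 0 0"

```text
clock: 11.28
eef_pos: [516.0, 47.1, 27.5]
eef_rot: [3.142, -0.0, 1.365]
wrist_force: [-0.1, 0.2, 0.1]
finger_gap: 23.4
finger_force: 0.0
```

```bash
python3 - <<'E'
from h import *
w=imaging.camera("wrist")
cv2.imwrite("pics/c5.png",cv2.resize(w["img"][60:260,180:380],(600,600),interpolation=2)[:,:,::-1])
E
```

```text
(no output)
```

View pics/c5.png

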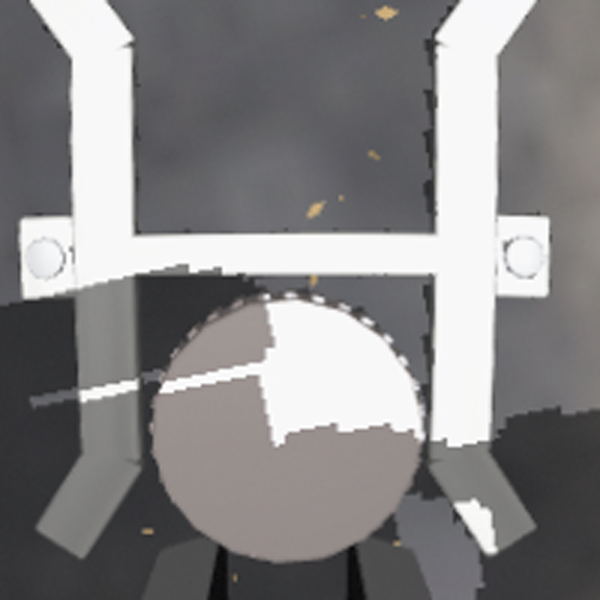

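The cap is in the bay, with about 4 mm left between its front edge (row 292) and the divider (row 273). Continuing slowly.

Request:
arm_command --pt "0.25 1 0 0 0" --pt "0.25 2 0 0 0" --pt "0.25 3 0 0 0" --pt "0.25 4 0 0 0" --pt "0.25 4.5 0 0 0" --pt "0.25 4.5 0 0 0"

```text
clock: 12.08
eef_pos: [516.9, 51.2, 27.4]
eef_rot: [-3.141, 0.0, 1.364]
wrist_force: [-0.4, -4.3, 0.7]
finger_gap: 23.8
finger_force: 1.8
```

Request:
arm_command --pt "0.25 0.5 0 0 0" --pt "0.25 1 0 0 0" --pt "0.25 1 0 0 0"

```text
clock: 12.45
eef_pos: [517.0, 51.6, 27.4]
eef_rot: [-3.141, 0.001, 1.364]
wrist_force: [-1.7, -9.6, 2.4]
finger_gap: 23.6
finger_force: 4.3
```

Request:
arm_command --pt "0.25 -2 0 0 0" --pt "0.25 -8 0 0 0" --pt "0.25 -20 0 0 0" --pt "0.25 -30 0 0 0" --pt "0.25 -30 0 -40 0" --pt "0.25 -30 0 -90 0" --pt "0.25 -30 0 -110 0" --pt "0.25 -30 0 -110 0"

```text
clock: 13.45
eef_pos: [511.5, 22.6, 138.6]
eef_rot: [3.139, -0.001, 1.364]
wrist_force: [-0.1, -1.4, 0.2]
finger_gap: 23.6
finger_force: 0.0
```

```bash
python3 - <<'E'
from h import *
w=imaging.camera("wrist")
cv2.imwrite("pics/c6.png",cv2.resize(w["img"][:240,200:520],(800,600),interpolation=2)[:,:,::-1])
E
```

```text
(no output)
```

View pics/c6.png

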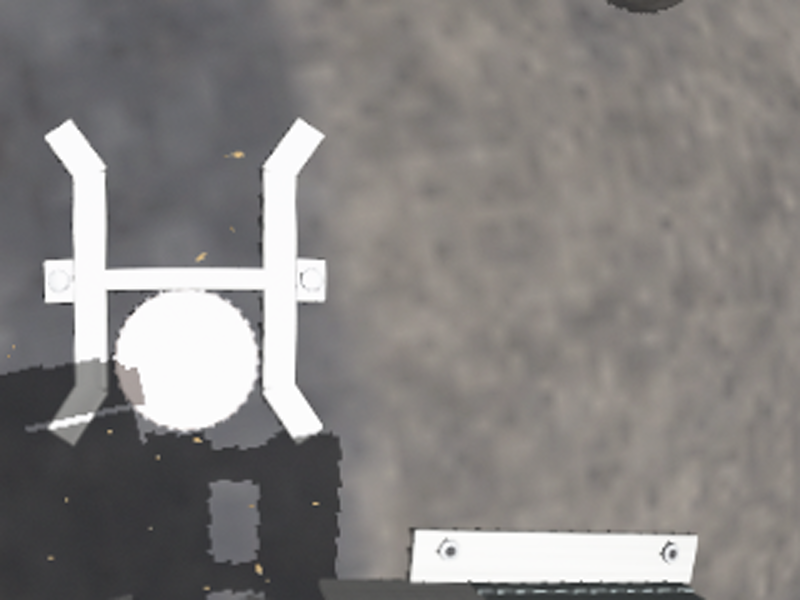

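The cap (190,360) touches the divider at row 290, so it is home in the right bay and the arm is clear of everything. Handing in.

```bash
python3 -c "
from cell import job; print(job.sign_off())"
```

```text
the job is handed in; nothing more can be done
None
```

I pressed the plunger fully once and it sprang back. One cap came out, and I pushed it home against the back of the outlet-facing bay of the larger nest; the job is handed in at about 13.5 s, but no verdict was returned.

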